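Draw the filter plate from the plate reader and show it to the light panel

TASK

First pull the reader's clamp slide back along its ledge, away from the flap, as far as it goes, then swing the white flap up until it stands open by itself, and leave it open. Draw the hidden filter plate straight up out of its slot by its tab and hold it up in front of the lit face of the upright light panel: upright, square to the face, its window level with and centred on the face, some 9 cm away and touching nothing but the gripper; finish while still holding it there, still. Leave the other things on the bench where they are.

Things in the scene. Friction and masses are not known exactly. Their poses are not given: they have to be found in the camera images.
- reader: White bench reader, 315 x 170 x 110 mm, fixed; origin under its filter bay at bench height, x away from the robot, y left, z up (yaw within 0.25 rad). x=-155 to -90 mm: ledge, top z=78. Then the filter bay under the flap: a well |x|<68, |y|<62, floor z=55, rim z=110. x=68 to 160: rear part, top z=115.
- slot (a point): Middle of the slot's mouth in the bay floor, at reader x=0, y=0, z=55 mm; axes the reader's. The slot is 83 mm (x) x 15 mm (y) and 43 mm deep and holds the filter plate on edge; the plate's tab stands 23 to 49 mm above this point, 6 mm below the bay rim, with about 55 mm free on either side in y.
- clamp_grip (a point): Pinch point on the clamp slide's upright aluminium fin on the ledge: 24 mm long (x), 10 thick (y), from 22 mm below this point (top of the slide's bar) to 15 above. Axes the reader's. Clamped: at reader x=-105, y=0, z=110 mm. The slide's bar (22 mm wide, 8 thick) runs under the flap and overlaps the plate's near shoulder by 10 mm, 2 mm above it: the plate cannot rise until the slide is open.
- clamp (a joint): Travel of the clamp slide along the reader's -x (towards the robot), m: starts at 0 to 0.004 (clamped), 0.035 fully open at its stop. It stays where left; about 2.5 N moves it. The plate is free of it from 0.015 on.
- flap_bar (a point): Middle of the flap's pull bar: aluminium round bar, 10 mm thick, 60 long along the reader's x, a post at each end; its axis is 32 mm above the flap's upper face and 10 mm in from the flap's free (+y) edge. Shut: at reader x=20, y=65, z=150 mm. Axes turn with the flap; the bar can turn in the fingers.
- flap_hinge (a point): Point on the flap's hinge axis abreast of the bar: the hinge runs along the reader's x on the bay's -y rim (reader x=20, y=-75, z=110 mm here). The flap is a white panel 170 (x) x 150 (y) x 8 mm; in its own turning axes the bar lies 140 mm from here in y and 40 mm in z.
- flap (a joint): Flap angle, rad: 0 shut (lying over the bay), grows as its +y edge is lifted and swings over to -y; 1.57 upright, stop at 1.9. Starts at 0 to 0.12. A stiff hinge holds it at any angle; about 1.7 N at the bar moves it.
- plate: Filter plate, on edge in the slot, hidden under the flap: grey frame 80 (x) x 12 (y) x 66 mm (z) with a meshed amber window 56 x 42 mm; on top in the middle a pull tab 32 (x) x 10 (y), from z=66 to 92 mm. 80 to 170 g. Origin at the middle of its lower edge; seated, this is at the reader's x=0, y=0, z=12 mm (within 1 mm) and the axes are the reader's.
- plate_window (a point): Centre of the plate's window, 33 mm above the plate's origin, midway in its thickness.
- panel: Upright light panel on a foot, fixed: plate 200 wide (x) x 22 thick, 235 mm high, foot 200 x 100 x 12 mm; origin under its centre at bench height. Its pale lit face, 170 x 170 mm, looks along its own -y (to the robot's right, yaw within 0.3 rad).
- panel_face (a point): Centre of the panel's lit face, 135 mm above the bench, 12 mm in -y from the panel's axis; axes are the panel's.
- rack: Test-tube rack, 105 x 250 x 60 mm with tubes to 87 mm, at the robot's right; loose, to be left alone; origin under its centre.
- reagent: Amber reagent bottle, 52 mm wide, 110 mm tall, far right; loose, to be left alone; origin under its centre.
- beaker: Glass beaker, 66 mm wide, 75 mm tall, between reader and panel; loose, to be left alone; origin under its centre.
- kit_box: Cardboard kit box, 120 x 90 x 60 mm, far side; loose, to be left alone; origin under its centre.
- mouse: Black computer mouse, 100 x 56 x 28 mm, near middle; loose, to be left alone; origin under its centre.
- driver: Screwdriver lying beyond the panel on the left; loose, to be left alone; origin under its centre.
- jar: White jar, 60 mm wide, 70 mm tall, left; loose, to be left alone; origin under its centre.
There are look-alikes about, which are no part of the job. Leave any orange look-alike of the panel alone.

How it is judged:
On the way, in this order (a step that is already met when the one before it is completed fails the run):
1. the clamp slide is pulled open, with the flap still down (value of joint clamp above 0.024 m and value of joint flap below 1 rad), for 0.1 s.
2. the flap is swung up and the plate still in its slot (value of joint flap above 1.2 rad and z of plate in the frame of reader below 0.03 m), for 0.2 s.
3. the fingers have drawn the plate up out of the bay (z of plate in the frame of reader above 0.1 m and contact force between the fingers and plate above 1 N), for 0.2 s.
At the end, for the whole second after the job is handed in: The plate is in the fingers, still, window centre within 45 mm of the panel face's centre sideways and in height and 30 to 150 mm in front of it, plate square to the face and upright within 0.3 rad, not touching the panel; the flap stands open beyond 1.2 rad (contact force between the fingers and plate above 1 N and x of plate_window in the frame of panel_face between -0.045 and 0.045 m and y of plate_window in the frame of panel_face between -0.15 and -0.03 m and z of plate_window in the frame of panel_face between -0.045 and 0.045 m and angle between the y axis of plate and the y axis of panel, either way round below 0.3 rad and angle between plate's own z axis and vertical below 0.3 rad and linear speed of plate below 0.03 m/s and contact force between plate and panel below 0.2 N and value of joint flap above 1.2 rad); the arm keeps its last pose, push and grip.
It fails at once if a bystander is shifted more than 40 mm (distance of any of rack, reagent, beaker, kit_box, mouse, driver, jar from where it was at the start of the episode above 0.04 m).
It also fails if it takes over 58 s, if anything falls off the work surface, if the arm or the gripper's body presses on something with over 40 N, if the wrist force passes 120 N, or if a joint passes its speed limit or range.

ROBOT

A 6-joint arm with a two-finger parallel gripper is mounted at the origin on the work surface. World frame = base frame: x ahead of the robot, y to its left, z up, the work surface at z = 0. Lengths are in m, angles in rad, forces in N, time in s.
With the tool pointing down it reaches from about 0.35 to 0.975 m from the base axis. Payload 7.1 kg.
Tool frame: the origin (TCP) lies midway between the tips of the shut fingers; the grasp point (between the pads) lies 19 mm behind it; z points along the fingers, y is the line along which they close (so a half turn about z gives the same grasp; the last joint's range is limited). The gripper opens to 88 mm and grips with 3 to 60 N. Pads are 20 mm wide; open, the fingers measure 115 mm over their backs; the gripper's body (75 mm by 178 mm) begins 61 mm behind the grasp point.
Start: joints at [1.301, 0.423, 1.63, -0, 1.089, -0.019], TCP at [0.155, 0.605, 0.223] pointing down, gripper open.
Joint ranges: [-3, 3], [-0.9, 2.11], [0.09, 2.58], [-1.31, 4.45], [0.11, 2.69], [-2.54, 2.54]. Speed limits (rad/s): [2.39, 2.39, 3.01, 3.14, 3.14, 3.14].

INTERFACE

Orientations are given as a unit quaternion [w, x, y, z].
In Python, from station import move_pose, movel, movej, command_gripper, wait, inverse_kinematics, read_camera, camera_info, MotionError, job_done, get_time, get_joint_pos, get_qvel, get_effort, get_tcp_pos, get_ee_rot, get_ft_force, get_ft_torque, get_grip_width, get_finger_force gives the robot as it stands. Calls block until the motion is done:
- move_pose(position, orientation): joint-space move of the TCP to a pose.
- movel(position, frame=None, v=0.15, until_force=None): straight line of the TCP; frame=None keeps the orientation; v is the mean speed in m/s. With until_force (N) it stops when the force on the tool has changed by that much, and returns True; else False.
- movej(angles): joint-space move.
- command_gripper(opening): opening from 0.0 (shut) to 1.0 (fully open); the grip force is fixed at half the most; returns when the fingers have stopped.
- wait(seconds).
- inverse_kinematics(position, orientation): joint angles nearest the present ones, or None.
- read_camera(name): name is "scene" or "top"; returns the picture (420x560x3 uint8, red, green, blue); there is no depth.
- camera_info(name): a dict with "intrinsics" (3x3 intrinsics, pixels), "T" (4x4, takes a point from camera to world coordinates). Camera axes: x right, y up, looking along -z (the intrinsics and any distortion apply to the point x, -y, -z); pixel columns grow to the right and rows downward; lengths in m; the calibration is good to about 2 mm. A picture is of the moment at which its call begins. camera_info takes no time and is no camera call.
A pose or a line that the arm cannot do raises MotionError and nothing moves.
- job_done(): hands the job in; it is judged then, once.
Readings, each from a call of its own:
- get_time(): time.
- get_joint_pos(): joint angles.
- get_qvel(): joint speeds.
- get_effort(): joint torques, N m.
- get_tcp_pos(): TCP position.
- get_ee_rot(): TCP orientation.
- get_ft_force(): force on the tool from outside, world axes, zero at the start.
- get_ft_torque(): the same for the moment, N m.
- get_grip_width(): opening from 0.0 (shut) to 1.0 (fully open).
- get_finger_force(): force on a finger pad.
Only numpy, scipy, OpenCV 4.12 (cv2) and the standard library are available. Lean on these libraries where they do the work, as an engineer would, in place of code of your own. Each camera call takes 0.05 s, during which the arm holds its last target. There are 200 camera calls.

## Working session

There is one attempt and no reset: what is moved stays moved. The work goes in short steps, each a Python script; the robot and the scene stay as the last script left them, time stands still between calls to the robot, and variables do not carry over. Pictures are saved under pics/ and viewed, at most 10 in all, crops included, and the job is handed in when it is done.

```bash
mkdir -p pics; ls; python3 - <<'E'
from station import *
import cv2,numpy as np
np.set_printoptions(precision=4,suppress=True)
for n in("scene","top"):
    im=read_camera(n); cv2.imwrite(f"pics/{n}0.png",im[:,:,::-1]); i=camera_info(n); print(i)
print(get_time(),get_ee_rot(),get_tcp_pos(),get_grip_width())
E
```

```text
pics
{'intrinsics': array([[487.3952,   0.    , 283.3154],
       [  0.    , 487.3952, 218.6875],
       [  0.    ,   0.    ,   1.    ]]), 'T': array([[ 0.1857, -0.6169,  0.7648,  1.9286],
       [ 0.9825,  0.1041, -0.1545, -0.3139],
       [ 0.0157,  0.7801,  0.6254,  1.212 ],
       [ 0.    ,  0.    ,  0.    ,  1.    ]])}
{'intrinsics': array([[498.6801,   0.    , 280.3791],
       [  0.    , 498.6801, 208.3967],
       [  0.    ,   0.    ,   1.    ]]), 'T': array([[-0.0272,  0.9951, -0.0956,  0.4192],
       [-0.9996, -0.0266,  0.0076, -0.0041],
       [ 0.0051,  0.0957,  0.9954,  1.6935],
       [ 0.    ,  0.    ,  0.    ,  1.    ]])}
0.1 [-0.0001  0.125   0.9922 -0.0007] [0.1549 0.605  0.222 ] 1.0021006129106178
```

View pics/scene0.png

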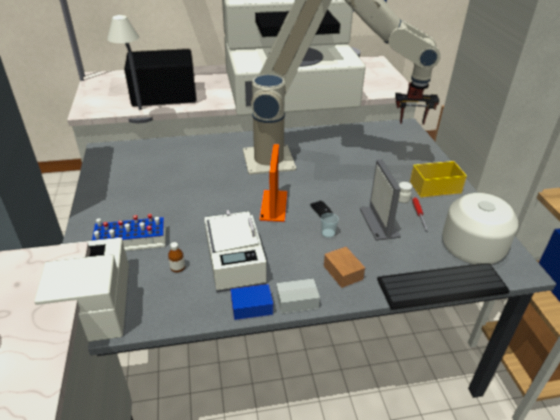

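View pics/top0.png

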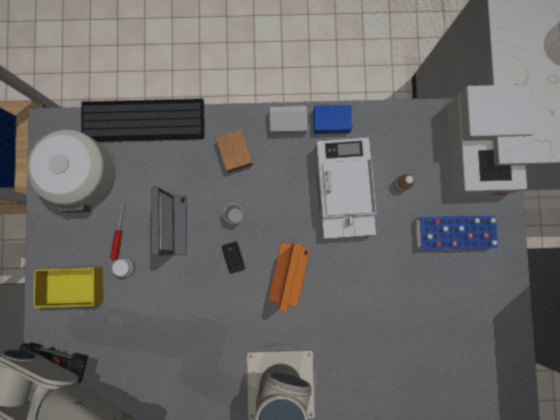

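Scene view: the reader is at about (235,245), the grey upright panel at (383,200), and the orange look-alike at (274,185). Top view: reader at (346,188), grey panel at (168,222), orange look-alike at (290,275). The white machine at the far right (490,140) stands off the bench. The grey panel fits the description (far left, not orange). I'll confirm it and get pixels from enlarged crops.

```bash
python3 - <<'E'
import cv2,numpy as np
t=cv2.imread("pics/top0.png");s=cv2.imread("pics/scene0.png")
def crop(im,x,y,w,h,k):
    c=cv2.resize(im[y:y+h,x:x+w],None,fx=k,fy=k,interpolation=cv2.INTER_CUBIC)
    for a in range(0,w,10):
        cv2.line(c,(a*k,0),(a*k,8),(0,0,255),1)
        if a%20==0: cv2.putText(c,str(x+a),(a*k,20),0,.4,(0,0,255),1)
    for b in range(0,h,10):
        cv2.line(c,(0,b*k),(8,b*k),(0,0,255),1)
        if b%20==0: cv2.putText(c,str(y+b),(10,b*k+4),0,.4,(0,0,255),1)
    return c
a=crop(t,305,130,80,120,5);b=crop(s,195,200,80,120,5)
cv2.imwrite("pics/c1.png",np.hstack([a,b]))
a=crop(t,140,180,60,80,6);b=crop(s,350,155,60,80,6)
cv2.imwrite("pics/c2.png",np.hstack([a,b]))
E
```

```text
(no output)
```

View pics/c1.png

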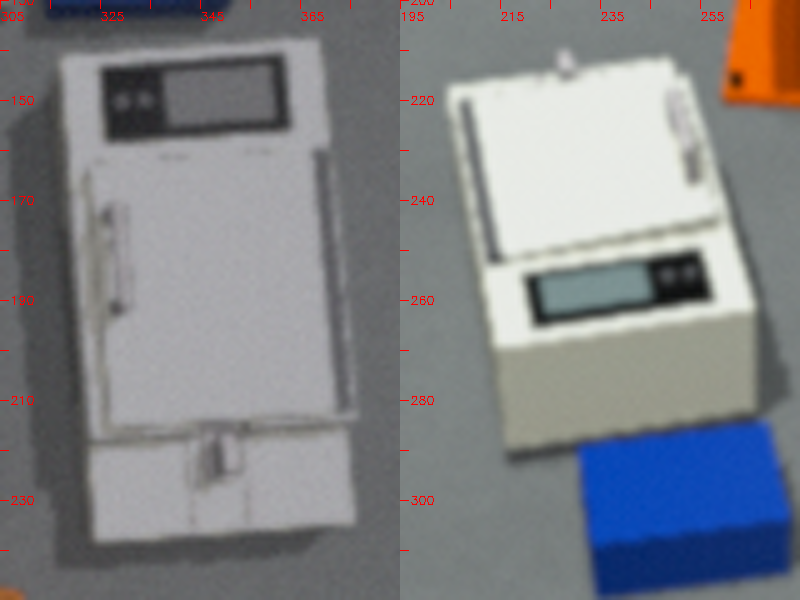

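View pics/c2.png

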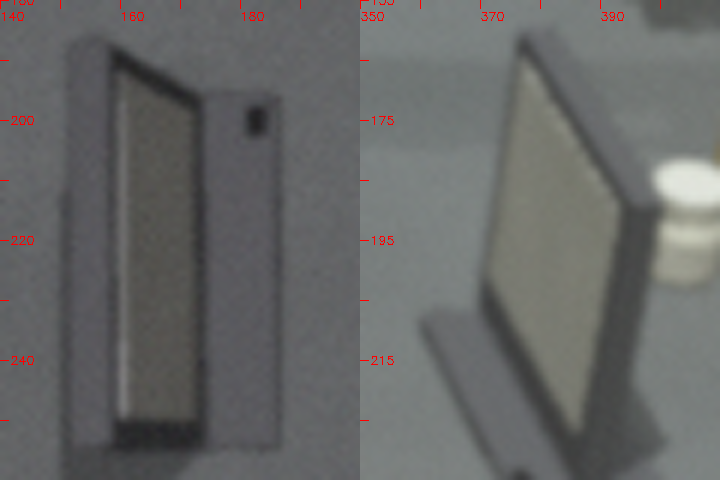

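The crops show the reader with its clamp fin at top (347,221), the flap bar at top (326–329,172–192), and the dark rear display. The panel is grey with a pale lit face that looks to the robot's right, so it is the right one. Next I fit both poses from corner pixels in both views.

```bash
cat > h.py <<'E'
from station import *
import cv2,numpy as np
from scipy.optimize import least_squares
from scipy.spatial.transform import Rotation as R
np.set_printoptions(precision=4,suppress=True)
def proj(n,P):
    i=camera_info(n);T=i["T"];c=(np.atleast_2d(P)-T[:3,3])@T[:3,:3]
    u=c*[1,-1,-1]@i["intrinsics"].T
    return u[:,:2]/u[:,2:]
def tri(pt,ps):
    f=lambda X:np.r_[proj("top",X)[0]-pt,proj("scene",X)[0]-ps]
    r=least_squares(f,[.5,0,.1]);return r.x,r.fun
def world(p,P): # p=x,y,yaw
    return R.from_euler('z',p[2]).apply(P)+[p[0],p[1],0]
def fit(obs,p0):
    f=lambda p:np.concatenate([(proj(n,world(p,[P]))[0]-px) for n,P,px in obs])
    r=least_squares(f,p0,loss='soft_l1');return r.x,r.fun.reshape(-1,2)
E
cat > fit.py <<'E'
from h import *
t=lambda x,y:(305+x/5,130+y/5); s=lambda x,y:(195+(x-400)/5,200+y/5)
ob=[("top",(.16,.085,.115),t(62,57)),("top",(.16,-.085,.115),t(320,38)),("top",(-.155,.085,.078),t(95,542)),("top",(-.155,-.085,.078),t(355,523)),
("scene",(.16,-.085,0),s(507,458)),("scene",(.16,.085,0),s(755,412)),("scene",(.16,-.085,.115),s(497,348)),("scene",(.16,.085,.115),s(755,303))]
r,e=fit(ob,[.6,-.2,0]);print("reader",r);print(e)
t2=lambda x,y:(140+x/6,180+y/6); s2=lambda x,y:(350+(x-360)/6,155+y/6)
ob=[("top",(.1,-.05,.012),t2(280,95)),("top",(-.1,-.05,.012),t2(280,450)),("top",(.1,.011,.235),t2(68,38)),
("scene",(-.085,-.012,.22),s2(520,50)),("scene",(.085,-.012,.22),s2(622,205)),("scene",(.085,-.012,.05),s2(580,437)),("scene",(-.085,-.012,.05),s2(483,285))]
p,e=fit(ob,[.5,.37,0]);print("panel",p);print(e)
# triangulate: bar ends mid, fin top
print("heights: rear corner",tri(t(62,57),s(755,303)),tri(t(320,38),s(497,348)))
for nm,P in dict(fin_top=(-.105,0,.125),bar=(.02,.065,.15),barfar=(.05,.065,.155),barnear=(-.01,.065,.155)).items():
    W=world(r,[P]);a=proj("top",W)[0];b=proj("scene",W)[0]
    print(nm,W,(a-[305,130])*5,(b-[195,200])*5+[400,0])
E
python3 fit.py
```

```text
reader [ 0.6305 -0.2315  0.0522]
[[-0.9958 -0.4112]
 [-0.1348 -0.6559]
 [-0.0866  0.5401]
 [ 0.1407  0.1828]
 [-0.1689  0.6121]
 [ 0.0788  1.5495]
 [-0.7059 -2.1184]
 [-0.1467 -1.2409]]
panel [ 0.5342  0.3533 -0.0013]
[[-1.0622 -0.6192]
 [-0.6045 -0.6068]
 [-0.3857  0.1621]
 [-0.3645  0.896 ]
 [-1.4823  0.6235]
 [-1.5221 -1.0322]
 [ 0.0914 -2.3292]]
heights: rear corner (array([ 0.7859, -0.1398,  0.1099]), array([-0.6125, -0.0979, -0.6257, -0.0286])) (array([ 0.7949, -0.3082,  0.1061]), array([-0.57  , -0.0645, -0.5645, -0.0631]))
fin_top [[ 0.5256 -0.2369  0.125 ]] [228.6181 452.3327] [562.6207  58.0933]
bar [[ 0.6471 -0.1655  0.15  ]] [112.4753 258.8611] [682.4278 126.1524]
barfar [[ 0.677  -0.1639  0.155 ]] [109.0264 210.247 ] [690.5856 148.0726]
barnear [[ 0.6171 -0.1671  0.155 ]] [117.5295 305.2611] [674.1265  93.6725]
```

```bash
cat >> h.py <<'E'
RD=np.array([0.6305,-0.2315,0.0522]); PN=np.array([0.5342,0.3533,-0.0013])
def quat(a):  # tool down, closing axis at world angle a
    y=np.array([np.cos(a),np.sin(a),0]);z=np.array([0,0,-1.]);x=np.cross(y,z)
    return R.from_matrix(np.c_[x,y,z]).as_quat(scalar_first=True)
def rp(x,y,z): return world(RD,[(x,y,z)])[0]
E
python3 - <<'E'
from h import *
t=lambda x,y:(305+x/5,130+y/5); s=lambda x,y:(195+(x-400)/5,200+y/5)
print("fin top",tri(t(226,453),s(566,58)),"bar far",tri(t(109,209),s(691,149)))
for nm,a0,p in(("clamp",RD[2]+np.pi/2,rp(-.11,0,.095)),("plate",RD[2],rp(0,0,.082)),("panel",PN[2],[.534,.251,.172])):
    for k in(0,np.pi,-np.pi):
        q=inverse_kinematics(p,quat(a0+k));print(nm,k,q)
E
```

```text
fin top (array([ 0.5253, -0.235 ,  0.1247]), array([-0.1146, -0.0138, -0.1323, -0.0133])) bar far (array([ 0.6778, -0.1639,  0.1549]), array([-0.0278, -0.0041, -0.0302, -0.0019]))
clamp 0 [-0.4484  0.5228  1.8264 -0.      0.7924 -2.0713]
clamp 3.141592653589793 [-0.4484  0.5228  1.8264 -0.      0.7924  1.0702]
clamp -3.141592653589793 [-0.4484  0.5228  1.8264 -0.      0.7924  1.0702]
plate 0 [-0.3696  0.6582  1.5959 -0.      0.8875 -0.4218]
plate 3.141592653589793 None
plate -3.141592653589793 None
panel 0 [ 0.4192  0.4346  1.7468 -0.      0.9602  0.4205]
panel 3.141592653589793 None
panel -3.141592653589793 None
```

The fin top triangulates to z=0.1247 (expected 0.125) and the bar top to z=0.155 (expected 0.155 when shut), so both agree. Opening the clamp next.

```bash
python3 - <<'E'
from h import *
q=quat(RD[2]+3*np.pi/2)
movel([.155,.605,.40],v=.3)
move_pose(rp(-.11,0,.35),q); command_gripper(.6)
movel(rp(-.11,.001,.16),v=.25); hit=movel(rp(-.11,.001,.095),v=.08,until_force=8)
print("hit",hit,get_tcp_pos()); command_gripper(0)
print("w",get_grip_width()*88,get_finger_force(),get_ft_force())
hit=movel(rp(-.153,.001,.095),v=.06,until_force=14)
p=get_tcp_pos();print("pull hit",hit,p,R.from_euler('z',-RD[2]).apply(p-[RD[0],RD[1],0]),get_ft_force(),get_grip_width()*88)
command_gripper(.6); movel([p[0],p[1],.26],v=.25)
move_pose(rp(-.15,.30,.3),q)
for n in("scene","top"): cv2.imwrite(f"pics/{n}1.png",read_camera(n)[:,:,::-1])
t=cv2.imread("pics/top1.png")[130:250,305:385];s=cv2.imread("pics/scene1.png")[200:320,195:275]
cv2.imwrite("pics/c3.png",cv2.resize(np.hstack([t,s]),None,fx=5,fy=5,interpolation=cv2.INTER_CUBIC))
print(get_time())
E
```

```text
hit False [ 0.5209 -0.2364  0.0953]
w 9.767939272308157 30.001708567142487 [0.1215 3.5194 1.8786]
pull hit True [ 0.4858 -0.2375  0.0951] [-0.1448  0.0015  0.0951] [2.3425 2.2407 0.6116] 9.912642625005756
10.85
```

View pics/c3.png

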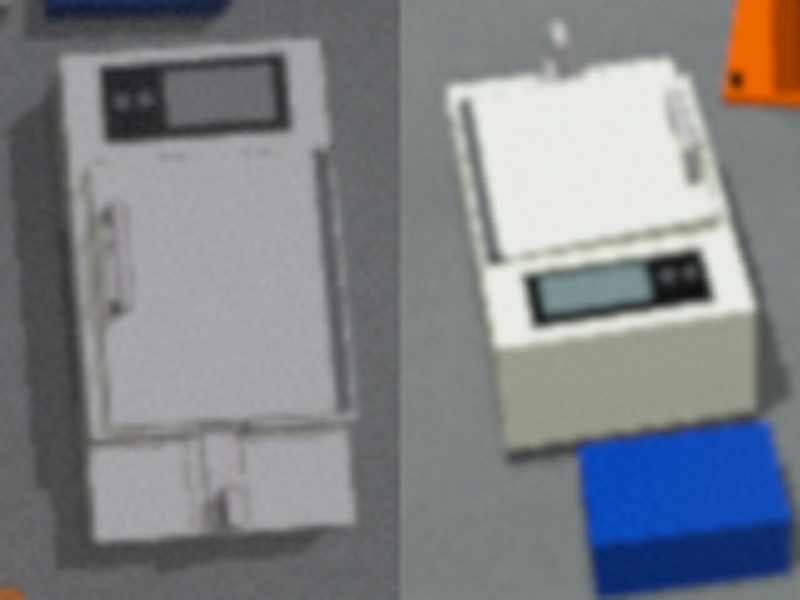

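Top crop: the clamp fin has moved to about (225,505), at the ledge's outer end. That is roughly 35 mm of travel, so the clamp is open. The flap is still down and its bar runs from (112,205) to (125,310). Swinging the flap next.

```bash
python3 - <<'E'
from h import *
q=quat(RD[2]+3*np.pi/2)
move_pose(rp(.02,.064,.26),q); command_gripper(.6)
hit=movel(rp(.02,.064,.136),v=.1,until_force=8); print("hit",hit)
command_gripper(0); print("w",get_grip_width()*88,get_finger_force(),get_ft_force())
if hit or get_grip_width()*88<7: raise SystemExit
tb=lambda th:rp(.02,-.075+.14*np.cos(th)-.04*np.sin(th),.110+.14*np.sin(th)+.04*np.cos(th)-.015)
for th in np.linspace(0,1.66,11)[1:]:
    h=movel(tb(th),v=.12,until_force=45); f=get_ft_force(); print(round(th,2),h,f,round(get_grip_width()*88,1))
    if h: break
print(get_time())
E
```

```text
hit False
w 8.757010436224022 29.998824298381805 [ 0.9129 -5.8588 -2.9199]
0.17 False [  2.0207 -13.6522  -9.6763] 9.4
0.33 False [  3.3902 -16.9455 -12.8909] 9.1
0.5 False [  4.5305 -16.9077 -18.9549] 9.5
0.66 False [  5.6827 -14.6636 -21.7481] 9.5
0.83 False [  6.3754 -11.0148 -23.1625] 9.2
1.0 False [  5.1878  -7.848  -22.967 ] 9.2
1.16 False [  4.8227  -3.0147 -22.6575] 9.4
1.33 False [  3.3828   1.2173 -26.474 ] 9.3
1.49 False [  0.8967   4.0247 -27.0079] 9.4
1.66 False [ -1.8184   6.4376 -20.6868] 9.2
17.825
```

```bash
python3 - <<'E'
from h import *
q=quat(RD[2]+3*np.pi/2)
command_gripper(.3); p=get_tcp_pos(); movel([p[0],p[1],.36],v=.2); print(get_ft_force())
move_pose(rp(-.05,.28,.36),quat(RD[2]))
for n in("scene","top"): cv2.imwrite(f"pics/{n}2.png",read_camera(n)[:,:,::-1])
t=cv2.imread("pics/top2.png")[130:250,305:405];s=cv2.imread("pics/scene2.png")[180:300,175:275]
cv2.imwrite("pics/c4.png",cv2.resize(np.hstack([t,s]),None,fx=4,fy=4,interpolation=cv2.INTER_CUBIC))
W=rp(0,0,.104);print(proj("top",W),proj("scene",W),get_time())
print([((proj("top",rp(x,y,.104))[0]-[305,130])*4).round() for x in(-.016,.016) for y in(-.005,.005)])
E
```

```text
[-0.1989 -0.5032 -0.5907]
[[346.761  188.4604]] [[232.3732 234.4476]] 20.7417
[array([175., 253.]), array([163., 254.]), array([171., 214.]), array([159., 215.])]
```

View pics/c4.png

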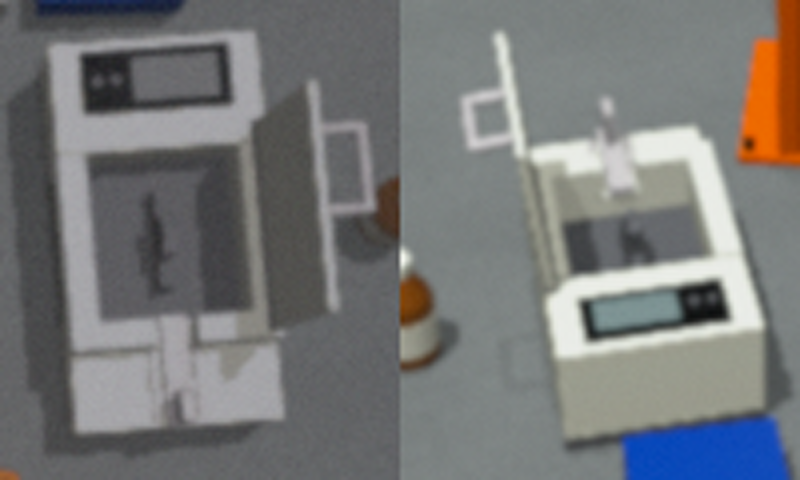

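Flap stands open: its edge runs from (315,85) to (335,310) in the top crop. The plate is the dark strip at about (152,245), a little left of the predicted tab at (167,234), so I enhance the contrast with the prediction drawn on.

```bash
python3 - <<'E'
from h import *
def mk(n,x,y,w,h,k):
    ims=[read_camera(n).astype(float) for _ in range(8)]
    g=np.mean(ims,0)[y:y+h,x:x+w,::-1]; g=np.clip((g-20)*2.2,0,255).astype(np.uint8)
    g=cv2.resize(g,None,fx=k,fy=k,interpolation=cv2.INTER_CUBIC); o=g.copy()
    for z,X,Y,c in((.104,.016,.005,(0,255,0)),(.078,.04,.006,(0,255,255)),(.055,.068,.062,(255,0,0)),(.110,.068,.062,(0,0,255))):
        P=proj(n,world(RD,[(X,Y,z),(-X,Y,z),(-X,-Y,z),(X,-Y,z)]))
        cv2.polylines(o,[np.int32((P-[x,y])*k+k/2)],True,c,1)
    return np.hstack([g,o])
a=mk("top",322,162,50,50,8);b=mk("scene",210,215,50,31,8)
cv2.imwrite("pics/c5.png",np.vstack([a,b])[:600])
E
```

```text
(no output)
```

View pics/c5.png

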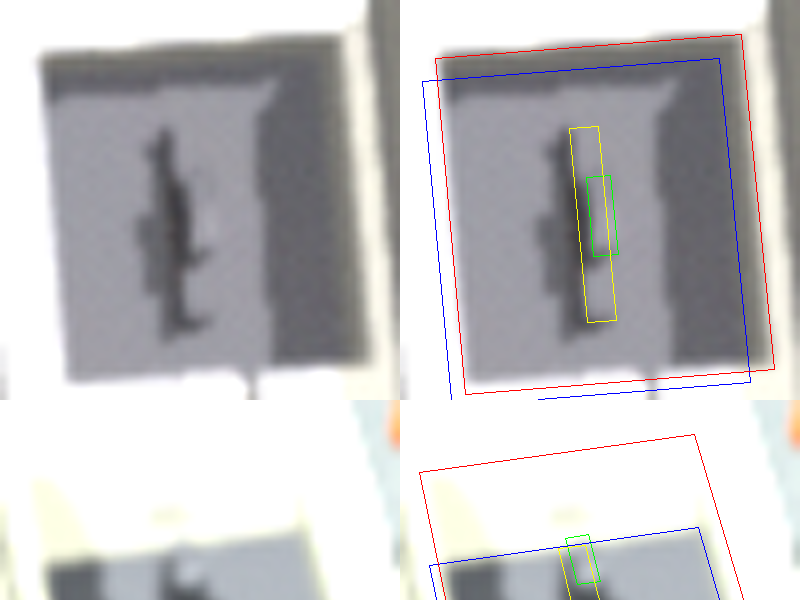

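The dark strip is shadow and slot gap on the plate's left. The paler tab, with its lower edge at (195,255), coincides with the predicted green outline to within 1–2 px. I'll grasp the tab along reader x, so the wide gripper body stays clear of the flap.

```bash
python3 - <<'E'
from h import *
q=quat(RD[2])
move_pose(rp(0,0,.3),q); command_gripper(.68)
movel(rp(0,0,.13),v=.25); hit=movel(rp(0,0,.083),v=.06,until_force=6); print("hit",hit,get_tcp_pos(),get_ft_force())
command_gripper(0); print("w",get_grip_width()*88,get_finger_force(),get_ft_force())
w=get_grip_width()*88
if not 28<w<36: raise SystemExit
hit=movel(rp(0,0,.12),v=.06,until_force=20); print("lift",hit,get_ft_force(),get_grip_width()*88)
if hit: raise SystemExit
movel(rp(0,0,.29),v=.15); print(get_ft_force(),get_grip_width()*88,get_finger_force(),get_time())
E
```

```text
hit False [ 0.6308 -0.2316  0.0832] [-0.5504  0.2353 -0.0967]
w 31.614110742866856 29.9955216050148 [0.8289 0.3882 0.8538]
lift False [ 1.6958 -0.2499 -0.3995] 31.712902040887652
[-0.2148 -0.9114 -1.4412] 31.53848460618878 29.994535446166992 27.725
```

```bash
python3 - <<'E'
from h import *
q=quat(PN[2]); T=world(PN,[(0,-.012-.09,.173)])[0]; print(T)
move_pose([T[0],T[1],.29],q); movel(T,v=.1); wait(.5)
print(get_tcp_pos(),get_grip_width()*88,get_finger_force(),get_ft_force(),get_time())
t=read_camera("top")[160:280,130:270,::-1];s=read_camera("scene")[110:260,300:440,::-1]
cv2.imwrite("pics/c6.png",np.hstack([cv2.resize(t,(400,343)),cv2.resize(s,(400,429))[:343]]))
# predicted corners of plate
for x,z in((-.04,0),(.04,0),(.04,.066),(-.04,.066)):
    P=T+[x,0,z-.071]; print(((proj("top",P)[0]-[130,160])*400/140).round(),((proj("scene",P)[0]-[300,110])*400/140+[400,0]).round())
E
```

```text
[0.5341 0.2513 0.173 ]
[0.5341 0.2513 0.1731] 31.52526272083012 29.994555115699768 [ 0.1185 -0.8955 -0.6499] 31.3333
[192. 214.] [554. 253.]
[191. 143.] [572. 289.]
[181. 137.] [578. 248.]
[182. 212.] [559. 212.]
```

View pics/c6.png

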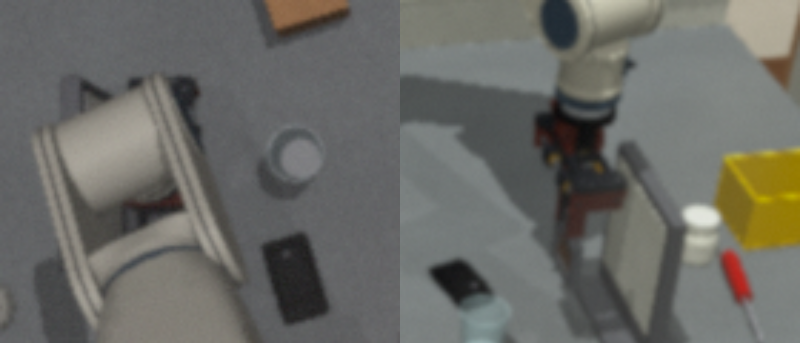

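The arm holds the plate right of the panel face, but it is small and edge-on at about (575,250) in the scene crop. One enlarged crop with the expected outline will confirm it.

```bash
python3 - <<'E'
from h import *
g=np.mean([read_camera("scene").astype(float) for _ in range(8)],0)[150:230,335:405,::-1]
g=np.clip(g*1.3,0,255).astype(np.uint8);g=cv2.resize(g,None,fx=5.6,fy=5.6,interpolation=cv2.INTER_CUBIC);o=g.copy()
T=get_tcp_pos()
for pts,c in(([(-.04,0),(.04,0),(.04,.066),(-.04,.066)],(0,255,255)),([(-.016,.066),(.016,.066),(.016,.092),(-.016,.092)],(0,255,0))):
  for y in(-.006,.006):
    P=proj("scene",[np.array(T)+[x,y,z-.071] for x,z in pts]);cv2.polylines(o,[np.int32((P-[335,150])*5.6+2.8)],True,c,1)
P=proj("scene",world(PN,[(x,-.012,z) for x,z in((-.085,.05),(.085,.05),(.085,.22),(-.085,.22))]));cv2.polylines(o,[np.int32((P-[335,150])*5.6+2.8)],True,(0,0,255),1)
cv2.imwrite("pics/c7.png",np.hstack([g,o]))
E
```

```text
(no output)
```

View pics/c7.png

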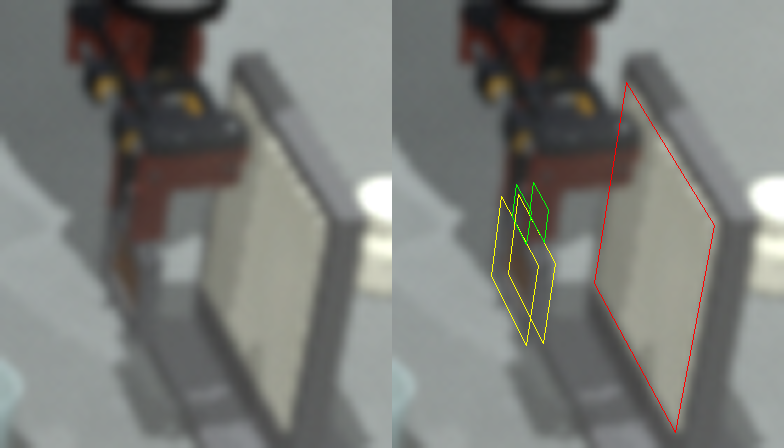

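The crop shows the plate upright in the fingers, with its amber window at (125,275) inside the expected outline. It is clear of the panel face and the grip reads steady, so I hand in.

```bash
python3 -c "
from station import *
print(get_time(),get_finger_force(),get_qvel());print(job_done())"
```

```text
31.8333 29.994538128376007 [-0.00158163  0.00028246 -0.00045537  0.00046031  0.00057691  0.0006545 ]
the job is handed in; nothing more can be done
None
```

I pulled the clamp back to its stop, left the flap standing open, and handed in at 31.8 s with the filter plate held still and upright about 9 cm in front of the lit panel face; no verdict was shown.

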